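# Dial open the padlock on the toolbox hasp and hold it up

## Robot

A 7-joint arm with a two-finger parallel gripper is mounted at the origin on the work surface. World frame = base frame: x ahead of the robot, y to its left, z up, the work surface at z = 0. Lengths are in m, angles in rad, forces in N, time in s.
With the tool pointing down it reaches from about 0.4 to 0.85 m from the base axis. Payload 10.4 kg.
Tool frame: the origin (TCP) lies at the centre of the arm's flange, where the gripper is bolted on; the fingertips stand 182 mm ahead of it and the grasp point (between the pads) lies r.grasp_offset ahead of it (r.grasp_offset is the distance from the TCP to the grasp point, in m); z points along the fingers, y is the line along which they close (so a half turn about z gives the same grasp; the last joint's range is limited). The gripper opens to 87 mm and grips with 3 to 60 N. Pads are 19 mm wide; open, the fingers measure 117 mm over their backs; the gripper's body (75 mm by 190 mm) begins 51 mm behind the grasp point.
Start: joints at [1.153, 0.332, -0.065, 1.46, 0.022, 1.35, -0.088], TCP at [0.24, -0.577, 0.405] pointing down, gripper open.
Joint ranges: [-2.6, 2.6], [-0.5, 2.12], [-1.47, 1.34], [0.16, 2.42], [-1.27, 4.41], [0.06, 2.06], [-2.6, 2.6]. Speed limits (rad/s): [2.22, 2.22, 2.79, 2.79, 3.14, 3.14, 3.14].

## Interface

Orientations are given as a unit quaternion [x, y, z, w].
In Python, from bench import status, vision, job, spotter, r gives the robot as it stands. The module is installed in compiled form; this text tells all that it offers.
- The arm moves only by the tool play_rows, never from a script. Its argument "series" is a list of rows, each a list of 6 numbers: the shift along the tool's x, y, z each as a share of 150 mm, from -1 to 1, then the turn, a rotation vector about the tool's x, y, z each as a share of 30 degrees, from -1 to 1. In form: [[x, y, z, ax, ay, az], ...]. A call has 1 to 5 rows; each row is the pose to reach, as a shift and turn from the pose commanded when the call began, along the tool's axes at that moment; what a row does not reach only later rows make up. A row lasts 1/10 s, in which the tool goes at most 50 mm and 8.59 degrees, less where a joint would pass 70% of its speed; a pose out of reach is approached as far as the arm can. A call with a number of a shift or a turn outside -1 to 1 is refused whole. A call with a gripper value outside its range is refused whole. "fingers" is the opening, from -1 (shut) to 1 (fully open), set as the call begins (left out, the last holds). The fingers move at their own pace and stop on an object; "squeeze" is the grip in N (left out, the last holds). Time passes only in rows, so rows that repeat a pose let the fingers close. It gives the time, the measured TCP pose, the force, the opening and the grip force at its end, in the units of the state.
- status.read_state(): the state, without advancing time (a new reading comes with each control period).
- vision.camera(name): name is "side" or "top" or "wrist"; returns the picture (384x512x3 uint8, blue, green, red); there is no depth.
- vision.calibration(name): a dict with "fx", "fy", "cx", "cy" (pixels), "rvec" (rotation vector, rad) and "tvec" (3), from world to camera coordinates, as OpenCV has them; the wrist camera has in their place "T_tool_cam" (4x4, takes a point from camera to tool coordinates, whose origin is the TCP and whose axes are the flange's). Camera axes: x right, y down, z forward; pixel columns grow to the right and rows downward; lengths in m; the calibration is good to about 2 mm. A picture is of the moment at which its call begins: read the wrist's pose just before it. calibration takes no time and is no camera call.
- job.close_job(): hands the job in; it is judged then, once.
Trained networks look in the newest picture that a camera, given by its name, has taken for a name from the list of things; names that differ only in an ending like _2 or _b are one class to them, and where a whole thing is asked for, a point or a joint stands for the part that bears it (a point fixed in the world has none). Each returns a list of dicts, best first, with "conf" (0 to 1); they miss things now and then, are a little off and sometimes report something else, mostly with a low value. They report only what shows in the picture. A call takes as long as a camera call. They do not tell look-alikes from the thing itself.
- spotter.boxes_of(camera, name): "point" ([x, y, z] in m, in world coordinates, good to about 4 mm: the middle of the surface that is visible of it).
- spotter.regions_of(camera, name): "pixels" (384x512 bool, what is visible of it).
The state is a dict: "time": time; "joint_positions": joint angles; "joint_vel": joint speeds; "joint_torque": joint torques, N m; "ee_pos": TCP position; "eef_rot": TCP orientation; "ft_force": force on the tool from outside, world axes, zero at the start; "torque": the same for the moment, N m; "width": finger opening in m; "grip_force": force on a finger pad.
Only numpy, scipy, OpenCV 4.12 (cv2) and the standard library are available. Lean on these libraries where they do the work, as an engineer would, in place of code of your own. Each camera call takes 0.05 s, during which the arm holds its last target. There are 200 camera calls.

## Task

The dial padlock on the hasp of the blue toolbox has only its last number to go: turn the dial until its red line clicks in under the white pointer, pull the shackle fully open, and take the lock up off the staple so that the lids are free. Finish while still holding the lock, and show it open: in the gripper, shackle out, level with its dial facing up, its underside at least 10 cm above the toolbox lid. Leave the other things on the lid and on the bench where they lie.

Things in the scene. Friction and masses are not known exactly. Their poses are not given: they have to be found in the camera images.
- toolbox: blue steel cantilever toolbox, 200 x 380 x 150 mm, heavy, does not move; origin at the centre of its underside, x across it (away from the robot at yaw 0), y along it, z up. The flat lid top is 150 mm up; a tubular handle lies folded along each long edge (x = +/-94 mm, top 13 mm above the lid)
- staple (a point): centre of the hole of the staple, 13 mm above the lid: a fixed arch of 6 mm wire standing along the toolbox's y, posts centred at y = +/-10 mm, top 26 mm above the lid, its 14 mm hole running along toolbox x. A slotted hasp strap, 44 mm wide, its top 4 mm above the lid, lies around its foot
- lock: dial padlock, about 0.5 kg, lying flat on the lid, hooked on the staple. Origin at the centre of the underside of its case; x points from case to shackle (roughly toolbox x), y left, z up. Case 60 (x) x 58 (y) x 26 mm (z), with flat sides and a black rubber band: can be gripped across y
- lock_face (a point): centre of the case's front face (lock x = 30 mm, 13 mm above the underside), where the two legs enter. At the start the staple stands around the short leg (y = +16 mm), its wire 8 to 11 mm in front of this face (the hasp strap's edge is 1 to 4 mm in front of it); the lock has about 3 mm of play sideways
- dial_grip (a point): on the axis of the black knurled dial (lock x = y = 0), 34 mm above the lid. The dial is 40 mm across and stands from 26 (case top) to 42 mm above the lid; it can be gripped across any diameter with the fingertips just above the case top. The white pointer is on the case top at the dial's +x edge
- lock_dial (a joint): angle of the dial in its case (rad), anticlockwise from above positive, turns round and round; 0 = red line at the white pointer (along lock x). It clicks into a notch every 30 degrees (0.524), one of them at 0; about 0.05 N m takes it out of a notch. It starts 1 to 4 notches anticlockwise of 0. The shackle is free only within 0.15 of 0 or full turns; while it is out the dial is blocked
- lock_shackle (a joint): how far the shackle is pulled out of the case along lock x (m): 0 closed, 0.024 fully open at its stop. It slides with 2 to 3 N and stays where left. Pulled by the bow, the lock first slides until its face meets the strap's edge (wire then 7 mm off the face). Fully open, 18 mm lie between face and short leg tip: with the wire in this gap the lock lifts straight up
- shackle_grip (a point): midway between the straight legs of the steel U-shackle, 13 mm above the lid, moving with it; at lock x = 64 mm when closed. Bar 8 mm thick, legs along lock x at y = +/-16 mm (40 mm over the outsides; short leg at +y), straight for 8 mm beyond this point, then a round bow. Can be gripped across y over both legs
- wrench: open-ended steel wrench, 130 mm long, lying on the toolbox lid at its left end; leave it alone
- bearing: steel bearing ring, 52 mm across, 15 mm high, lying on the toolbox lid at its right end; leave it alone
- can: steel can with a green label, 75 mm across, 95 mm high, on the bench on the right; leave it alone
- tape: roll of cream masking tape, 100 mm across, 45 mm high, lying flat on the bench on the left; leave it alone
- pliers: pliers with red handles, 150 mm long, lying on the bench on the right; leave it alone
- crank: dark steel crankshaft piece standing upright on the bench on the left, two discs 100 mm across, 140 mm high; leave it alone
Mind the look-alikes: they are no part of the job. Of the things that look like the lock, the smallest one is meant.

How it is judged:
By the outcome, as a careful person would: the job done as asked, in the order asked, and still so for the second after the job is handed in, while the arm keeps its last pose, push and grip.
It also fails if it takes over 72 s, if anything falls off the work surface, if the arm or the gripper's body presses on something with over 40 N, if the wrist force passes 120 N, or if a joint passes its speed limit or range.

## Working session

There is one attempt and no reset: what is moved stays moved. The work goes in short steps, Python scripts to look and compute and a tool call to move; the robot and the scene stay as the last step left them, time stands still between calls to the robot, and variables do not carry over. Pictures are saved under pics/ and viewed, at most 10 in all, crops included, and the job is handed in when it is done.

Besides the shell and the picture viewer there is one more tool, called after ">>>" as name(argument=value, ...) on one line, values as JSON. play_rows: Moves the arm, as the interface text tells. Shift numbers are shares of 150 mm and turn numbers shares of 30 degrees, none past 1 either way. Its arguments: {"type":"object","properties":{"series":{"type":"array","items":{"type":"array","items":{"type":"number"}}},"fingers":{"type":"number"},"squeeze":{"type":"number"}},"required":["series"]}

```bash
mkdir -p pics
cat > h.py <<'E'
import numpy as np, cv2
from scipy.spatial.transform import Rotation as R
from bench import status, vision, job, spotter, r
def cam(n):
    """K, T_world_cam-> returns R,t world->cam"""
    c=vision.calibration(n); K=np.array([[c['fx'],0,c['cx']],[0,c['fy'],c['cy']],[0,0,1.]])
    if 'rvec' in c:
        return K,cv2.Rodrigues(np.array(c['rvec'],float))[0],np.array(c['tvec'],float).ravel()
    s=status.read_state(); T=np.eye(4); T[:3,:3]=R.from_quat(s['eef_rot']).as_matrix(); T[:3,3]=s['ee_pos']
    W=np.linalg.inv(T@np.array(c['T_tool_cam'])); return K,W[:3,:3],W[:3,3]
def unproj(C,px,z):
    K,Rm,t=C; o=-Rm.T@t; px=np.atleast_2d(px).astype(float)
    d=(Rm.T@np.linalg.inv(K)@np.c_[px,np.ones(len(px))].T).T
    return o+d*((z-o[2])/d[:,2])[:,None]
def proj(C,p):
    K,Rm,t=C; q=(Rm@np.atleast_2d(p).T).T+t; q=(K@q.T).T; return q[:,:2]/q[:,2:]
E
python3 - <<'E'
from h import *
s=status.read_state(); print(s, r.grasp_offset)
a=vision.camera('top'); b=vision.camera('side')
for n in ['toolbox','lock','lock_dial','lock_shackle','lock_face','dial_grip','shackle_grip','staple','bearing','wrench']:
  for c in ['top','side']:
    print(n,c,[(np.round(d['point'],3).tolist(),round(d['conf'],2)) for d in spotter.boxes_of(c,n)])
cv2.imwrite('pics/a.png',np.vstack([a,b])[:, :] if 0 else a); cv2.imwrite('pics/b.png',b)
print(vision.calibration('wrist'))
E
```

```text
{'time': 0.0, 'joint_positions': array([ 1.15338163,  0.33288337, -0.0646899 ,  1.46096549,  0.02159993,
        1.34987441, -0.08849559]), 'joint_vel': array([ 0.00053928, -0.00112636,  0.00118408, -0.00102266,  0.00038438,
       -0.00227493,  0.00154617]), 'joint_torque': array([-9.98391010e-05, -6.23254466e+01,  2.46639299e-02, -3.89907718e+01,
       -6.14155177e-02,  3.95416003e-02,  1.24789021e-04]), 'ee_pos': array([ 0.24034896, -0.57679752,  0.403935  ]), 'eef_rot': array([ 9.80576508e-01,  1.96135659e-01, -1.74670238e-04, -6.96015779e-04]), 'ft_force': array([-0.21852552, -0.07895795, -0.32581587]), 'torque': array([-0.00237277,  0.01144653, -0.02110224]), 'grip_force': 0.0, 'width': 0.0866717587892275} 0.1635
toolbox top [([0.606, 0.003, 0.149], 0.8)]
toolbox side [([0.604, -0.09, 0.148], 0.75)]
lock top [([0.276, 0.183, 0.036], 0.97), ([0.562, 0.002, 0.175], 0.91), ([0.326, -0.137, 0.036], 0.85)]
lock side [([0.276, 0.165, 0.033], 0.95), ([0.329, -0.163, 0.04], 0.81), ([0.568, -0.014, 0.177], 0.66), ([0.566, 0.441, 0.083], 0.62)]
lock_dial top [([0.265, 0.183, 0.057], 0.6
[... 1024 characters left out ...]

bearing top [([0.566, -0.15, 0.164], 0.44)]
bearing side [([0.568, -0.152, 0.166], 0.62), ([0.572, -0.02, 0.175], 0.18)]
wrench top [([0.661, 0.143, 0.156], 0.56), ([0.385, 0.442, 0.047], 0.42)]
wrench side [([0.658, 0.144, 0.157], 0.55)]
{'fx': 290.08452026746255, 'fy': 290.08452026746255, 'cx': 253.82143549681865, 'cy': 191.30397769945938, 'T_tool_cam': array([[-9.60476750e-04, -9.52033706e-01, -3.05991666e-01,
         8.54331754e-02],
       [ 9.99999041e-01, -6.09203713e-04, -1.24347622e-03,
         2.77670343e-04],
       [ 9.97420013e-04, -3.05992567e-01,  9.52033379e-01,
         2.17734718e-02],
       [ 0.00000000e+00,  0.00000000e+00,  0.00000000e+00,
         1.00000000e+00]])}
```

View pics/a.png

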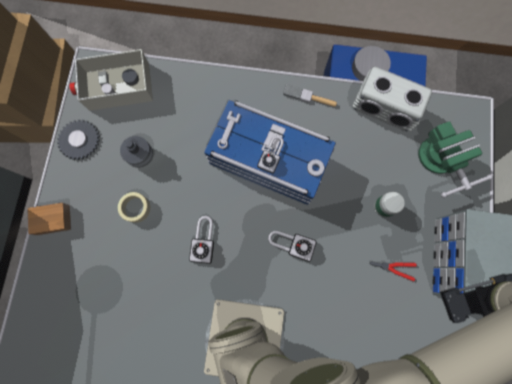

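Run:
```python
from h import *
C=cam('top'); c=proj(C,[0.59,-0.01,0.17])[0]; print(c, [proj(C,p)[0].round() for p in ([.276,.183,.05],[.326,-.137,.05],[.562,.002,.19])])
a=cv2.imread('pics/a.png'); x,y=int(c[0])-55,int(c[1])-41
print(x,y); cv2.imwrite('pics/c.png',cv2.resize(a[y:y+82,x:x+110],(770,574),interpolation=cv2.INTER_CUBIC))
```

```text
[272.79913258 153.59917756] [array([201., 247.]), array([299., 245.]), array([268., 160.])]
217 112
```

View pics/c.png

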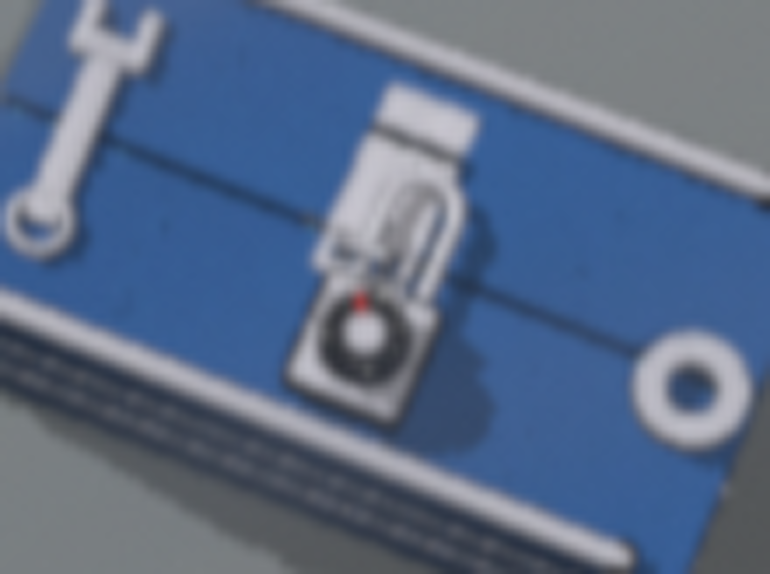

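Look-alikes are at (201,247) and (299,245), both on the bench and larger. The target is (268,160), on the blue box. The crop shows its red line about one notch anticlockwise. I'll move in for a close wrist view.

>>> play_rows(series=[[0.25,-0.21,-0.17,0,0,0],[0.5,-0.42,-0.17,0,0,0],[0.75,-0.63,-0.17,0,0,0],[1,-0.84,-0.17,0,0,0],[1,-0.84,-0.17,0,0,0]], fingers=1)

```text
time: 1.6
ee_pos: [0.3344, -0.3972, 0.4311]
eef_rot: [0.98, 0.201, 0.001, -0.0]
ft_force: [0.8, -0.0, 0.4]
width: 0.0871
grip_force: 0.0
```

>>> play_rows(series=[[0.25,-0.21,0,0,0,0.25],[0.5,-0.42,0,0,0,0.5],[0.75,-0.63,0,0,0,0.75],[1,-0.84,0,0,0,1],[1,-0.84,0,0,0,1]])

```text
time: 2.1
ee_pos: [0.4227, -0.2238, 0.4308]
eef_rot: [0.998, -0.063, 0.001, -0.0]
ft_force: [-0.1, -1.4, -0.5]
width: 0.0871
grip_force: 0.0
```

Run:
```python
from h import *
s=status.read_state(); print(s['time'],s['ee_pos'],s['joint_positions'])
M=R.from_quat(s['eef_rot']).as_matrix();print(M.round(3)); print(M.T@(np.array([.545,.01,.43])-s['ee_pos'])/.15)
```

```text
2.1 [ 0.42273318 -0.2237955   0.43075866] [ 0.75553322  0.01273092 -0.36411132  1.77739813  0.00349525  1.35112364
 -1.30676549]
[[ 0.992 -0.126  0.002]
 [-0.126 -0.992  0.001]
 [ 0.001 -0.001 -1.   ]]
[ 0.61168257 -1.6491131   0.00721052]
```

>>> play_rows(series=[[0.15,-0.25,0,0,0,0],[0.25,-0.5,0,0,0,0],[0.35,-0.75,0,0,0,0],[0.45,-1,0,0,0,0],[0.45,-1,0,0,0,0]])

```text
time: 2.6
ee_pos: [0.5082, -0.0841, 0.4304]
eef_rot: [0.998, -0.06, 0.0, -0.001]
ft_force: [-0.1, -0.6, 0.4]
width: 0.0869
grip_force: 0.0
```

>>> play_rows(series=[[0.1,-0.3,0,0,0,0],[0.16,-0.65,0,0,0,0],[0.16,-0.65,0,0,0,0],[0.16,-0.65,0,0,0,0]])

```text
time: 3.0
ee_pos: [0.5432, 0.0054, 0.4301]
eef_rot: [0.998, -0.063, -0.0, -0.0]
ft_force: [0.4, 0.0, 0.4]
width: 0.0871
grip_force: 0.0
```

Run:
```python
from h import *
C=cam('wrist'); a=vision.camera('wrist'); cv2.imwrite('pics/w1.png',a)
np.savez('pics/w1.npz',K=C[0],R=C[1],t=C[2])
for n in ['lock','lock_dial','lock_shackle','lock_face','dial_grip','shackle_grip','staple']:
    print(n,[(np.round(d['point'],3).tolist(),round(d['conf'],2)) for d in spotter.boxes_of('wrist',n)])
s=status.read_state(); print(s['ee_pos'],s['joint_positions'],proj(C,[.562,.002,.176]))
cv2.imwrite('pics/w1b.png',cv2.resize(a,(800,600),interpolation=cv2.INTER_CUBIC))
```

```text
lock [([0.58, -0.007, 0.177], 0.72), ([0.305, 0.172, 0.029], 0.71), ([0.355, -0.098, 0.02], 0.63)]
lock_dial [([0.666, 0.143, 0.154], 0.64), ([0.566, -0.001, 0.191], 0.61), ([0.288, 0.178, 0.04], 0.54), ([0.566, -0.146, 0.163], 0.23)]
lock_shackle [([0.633, -0.021, 0.169], 0.8), ([0.32, -0.073, 0.024], 0.66), ([0.579, -0.008, 0.178], 0.55), ([0.319, 0.166, 0.017], 0.46)]
lock_face [([0.579, -0.006, 0.178], 0.9), ([0.297, 0.171, 0.03], 0.71), ([0.358, -0.098, 0.018], 0.64)]
dial_grip [([0.564, -0.003, 0.194], 0.69)]
shackle_grip [([0.631, -0.023, 0.163], 0.95), ([0.326, 0.164, 0.02], 0.59)]
staple [([0.625, -0.016, 0.149], 0.76)]
[0.54284003 0.0039648  0.43032455] [ 0.4314896   0.185137   -0.58987203  1.61615598  0.10506694  1.37198999
 -1.87205894] [[255.68010882 181.59402187]]
```

View pics/w1b.png

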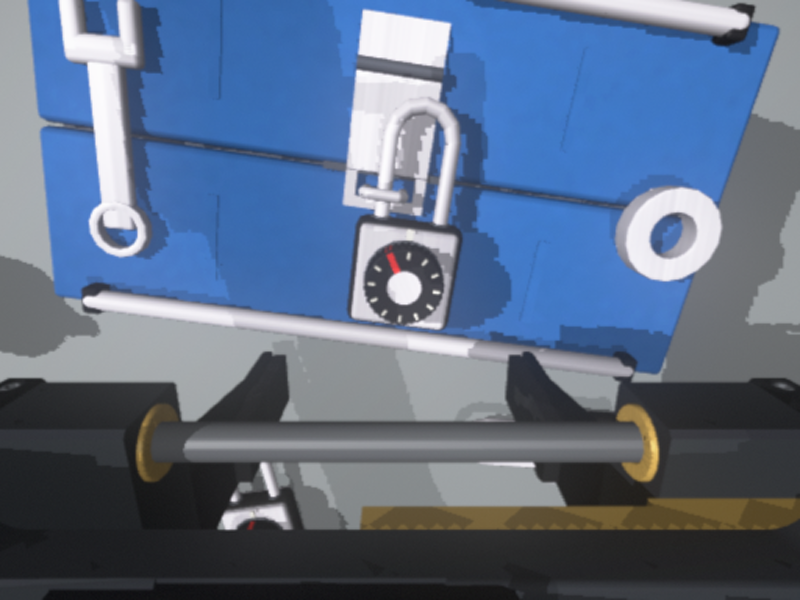

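Run:
```python
from h import *
a=cv2.imread('pics/w1.png')[55:215,205:315]
cv2.imwrite('pics/w1c.png',cv2.resize(a[20:],None,fx=5,fy=5,interpolation=cv2.INTER_CUBIC)[100:,:])
```

```text
(no output)
```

View pics/w1c.png

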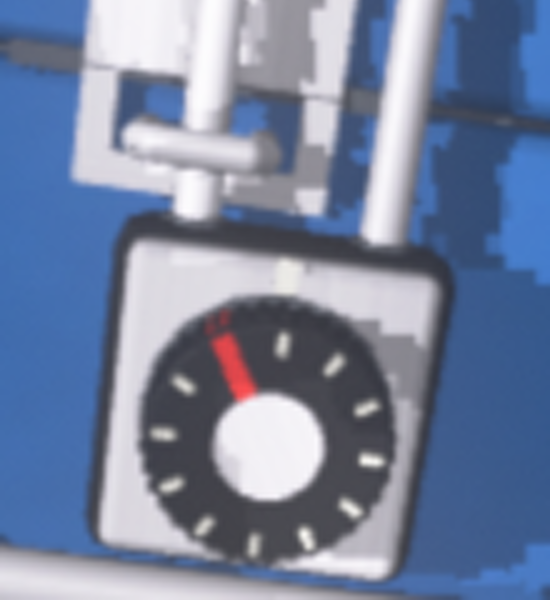

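The red line (crop 222,340 to 248,397) is one notch anticlockwise of the pointer (289,275). The staple wire is around the left (short) leg. Now the geometry.

```bash
cat >> h.py <<'E'
def plan(p,yaw=None):
    """shares to put grasp axis so TCP at p; yaw = wanted world yaw of tool x (deg)"""
    s=status.read_state(); M=R.from_quat(s['eef_rot']).as_matrix()
    d=M.T@(np.array(p)-s['ee_pos'])/.15; y=np.degrees(np.arctan2(M[1,0],M[0,0]))
    return 'tcp',s['ee_pos'].round(4),'yaw',y.round(2),'shift',d.round(3),'turn',None if yaw is None else round((y-yaw)/30,3),'tilt',M[:,2].round(4)
E
python3 - <<'E'
from h import *
d=np.load('pics/w1.npz'); C=(d['K'],d['R'],d['t'])
f=lambda P,z: unproj(C,np.array(P)/5.+[205,95],z)
cs=f([(118,215),(452,268),(400,580),(90,540)],.175); print('case',cs.round(4),cs.mean(0), [np.linalg.norm(cs[i]-cs[i-1]).round(4) for i in range(4)])
print('dial',f([(268,430)],.190),f([(268,447)],.192))
for P in ([(100,540),(132,230)],[(400,570),(445,265)]):
    q=f(P,.176); v=q[1]-q[0]; print(np.degrees(np.arctan2(v[1],v[0])))
for P in ([(195,215),(215,30)],[(384,240),(424,10)]):
    q=f(P,.165); v=q[1]-q[0]; print('leg',q.round(4),np.degrees(np.arctan2(v[1],v[0])))
q=f([(268,447),(289,275)],.176);q[0]=f([(268,430)],.19)[0]; v=q[1]-q[0];print('ptr',np.degrees(np.arctan2(v[1],v[0])),np.linalg.norm(v[:2]))
q=f([(248,397),(222,340)],.192); v=q[1]-q[0];print('red',np.degrees(np.arctan2(v[1],v[0])))
print('staple',f([(130,135),(268,150)],.176).round(4))
q=f([(80,180),(325,215)],.154); print('strap',q.round(4),np.linalg.norm(q[1]-q[0]))
# left end of top handle etc. for lid height check: bearing outer diameter 52
b=lambda P,z: unproj(C,np.array(P)/1.5625,z)
q=b([(616,230),(720,222)],.163);print('bearing',np.linalg.norm(q[1]-q[0]))
print(plan([0,0,0]))
E
```

```text
case [[ 0.6003  0.019   0.175 ]
 [ 0.5851 -0.0332  0.175 ]
 [ 0.5323 -0.0198  0.175 ]
 [ 0.5464  0.0321  0.175 ]] [ 5.66024401e-01 -4.72532764e-04  1.75000000e-01] [np.float64(0.0555), np.float64(0.0543), np.float64(0.0545), np.float64(0.0538)]
dial [[ 0.56616642 -0.00073929  0.19      ]] [[ 5.64007804e-01 -4.44216908e-04  1.92000000e-01]]
-14.521928204401323
-13.2384294494362
leg [[5.975e-01 7.300e-03 1.650e-01]
 [6.262e-01 1.000e-04 1.650e-01]] -14.066758292232896
leg [[ 0.5894 -0.0235  0.165 ]
 [ 0.625  -0.0334  0.165 ]] -15.50154985122744
ptr -16.285180675538797 0.0222086056597626
red 16.641758892878457
staple [[ 0.6124  0.0151  0.176 ]
 [ 0.6074 -0.006   0.176 ]]
strap [[ 0.6046  0.0267  0.154 ]
 [ 0.5933 -0.0146  0.154 ]] 0.042816835381752336
bearing 0.05557526099459188
('tcp', array([0.5428, 0.004 , 0.4303]), 'yaw', np.float64(-7.45), 'shift', array([-3.586,  0.494,  2.868]), 'turn', None, 'tilt', array([ 2.e-04, -4.e-04, -1.e+00]))
```

>>> play_rows(series=[[0.157,0.01,0.1,0,0,-0.265],[0.157,0.01,0.25,0,0,-0.265],[0.157,0.01,0.4,0,0,-0.265],[0.157,0.01,0.462,0,0,-0.265],[0.157,0.01,0.462,0,0,-0.265]])

```text
time: 3.9
ee_pos: [0.5658, -0.0, 0.36]
eef_rot: [1.0, 0.005, -0.001, 0.0]
ft_force: [0.5, 0.3, 0.7]
width: 0.0869
grip_force: 0.0
```

>>> play_rows(series=[[0,0,0,0,0,0],[0,0,0,0,0,0],[0,0,0,0,0,0],[0,0,0,0,0,0],[0,0,0,0,0,0]], fingers=-1, squeeze=12)

```text
time: 4.4
ee_pos: [0.5661, 0.0003, 0.3613]
eef_rot: [1.0, 0.005, 0.0, 0.0]
ft_force: [0.6, -0.2, 0.3]
width: 0.0552
grip_force: 0.0
```

Run:
```python
from h import *
print(plan([.566,-.0006,.361],0.5)); s=status.read_state(); print(s['width'],s['grip_force'],s['ft_force'],s['torque'],s['joint_positions'])
```

```text
('tcp', array([5.661e-01, 3.000e-04, 3.613e-01]), 'yaw', np.float64(0.57), 'shift', array([-0.001,  0.006,  0.002]), 'turn', np.float64(0.002), 'tilt', array([ 6.e-04, -2.e-04, -1.e+00]))
0.0551535923580437 0.0 [ 0.62861479 -0.20058258  0.25745248] [0.06985709 0.00116359 0.01627529] [ 0.41992498  0.28688323 -0.59236127  1.65418638  0.16746196  1.25103028
 -1.76706581]
```

>>> play_rows(series=[[0,0,0,0,0,0],[0,0,0,0,0,0],[0,0,0,0,0,0],[0,0,0,0,0,0],[0,0,0,0,0,0]])

```text
time: 4.9
ee_pos: [0.5661, 0.0002, 0.361]
eef_rot: [1.0, 0.005, 0.0, 0.0]
ft_force: [0.0, -1.3, 0.3]
width: 0.0395
grip_force: 12.0
```

>>> play_rows(series=[[0,0,0,0,0,0.2],[0,0,0,0,0,0.4],[0,0,0,0,0,0.6],[0,0,0,0,0,0.8],[0,0,0,0,0,1]])

```text
time: 5.4
ee_pos: [0.566, -0.0005, 0.361]
eef_rot: [0.967, -0.256, -0.0, 0.001]
ft_force: [-2.3, -3.5, 2.1]
width: 0.0395
grip_force: 12.0
```

>>> play_rows(series=[[0,0,0,0,0,0],[0,0,0,0,0,0]])

```text
time: 5.6
ee_pos: [0.5662, -0.0, 0.361]
eef_rot: [0.968, -0.253, 0.0, 0.0]
ft_force: [0.2, -2.5, 0.6]
width: 0.0397
grip_force: 12.0
```

Run:
```python
from h import *
print(plan([.566,-.0006,.361],-29.5)); s=status.read_state(); print(s['width'],s['grip_force'],s['ft_force'],s['torque'])
C=cam('wrist'); a=vision.camera('wrist'); cv2.imwrite('pics/w2.png',a); np.savez('pics/w2.npz',K=C[0],R=C[1],t=C[2])
```

```text
('tcp', array([ 0.5662, -0.    ,  0.361 ]), 'yaw', np.float64(-29.27), 'shift', array([ 0.001,  0.004, -0.   ]), 'turn', np.float64(0.008), 'tilt', array([ 4.e-04, -5.e-04, -1.e+00]))
0.03966263861299991 12.00058177113533 [ 0.21503896 -2.50066462  0.6163258 ] [-0.56216287  0.00584784 -0.04601018]
```

>>> play_rows(series=[[0,0,0,0,0,0],[0,0,0,0,0,0],[0,0,0,0,0,0],[0,0,0,0,0,0],[0,0,0,0,0,0]], fingers=1)

```text
time: 6.15
ee_pos: [0.5661, 0.0004, 0.3609]
eef_rot: [0.967, -0.254, -0.0, -0.0]
ft_force: [0.3, -0.5, 0.5]
width: 0.0716
grip_force: 0.0
```

>>> play_rows(series=[[0,0,-0.2,0,0,0],[-0.1,0,-0.4,0,0,-0.2],[-0.1,0,-0.5,0,0,-0.5],[-0.1,0,-0.5,0,0,-0.5],[-0.1,0,-0.5,0,0,-0.5]])

```text
time: 6.65
ee_pos: [0.553, 0.0074, 0.4354]
eef_rot: [0.992, -0.127, -0.0, 0.0]
ft_force: [-0.7, 0.6, -0.5]
width: 0.0869
grip_force: 0.0
```

Run:
```python
from h import *
C=cam('wrist'); a=vision.camera('wrist'); cv2.imwrite('pics/w3.png',a); np.savez('pics/w3.npz',K=C[0],R=C[1],t=C[2])
print(plan([.566,-.0006,.361],-14.5))
c=proj(C,[.585,-.005,.176])[0].astype(int); x,y=c[0]-60,c[1]-55; print(x,y)
cv2.imwrite('pics/w3c.png',cv2.resize(a[y:y+118,x:x+120],None,fx=5,fy=5,interpolation=cv2.INTER_CUBIC))
```

```text
('tcp', array([0.5529, 0.0073, 0.4348]), 'yaw', np.float64(-14.66), 'shift', array([0.098, 0.029, 0.492]), 'turn', np.float64(-0.005), 'tilt', array([-1.3e-03, -1.0e-04, -1.0e+00]))
199 107
```

View pics/w3c.png

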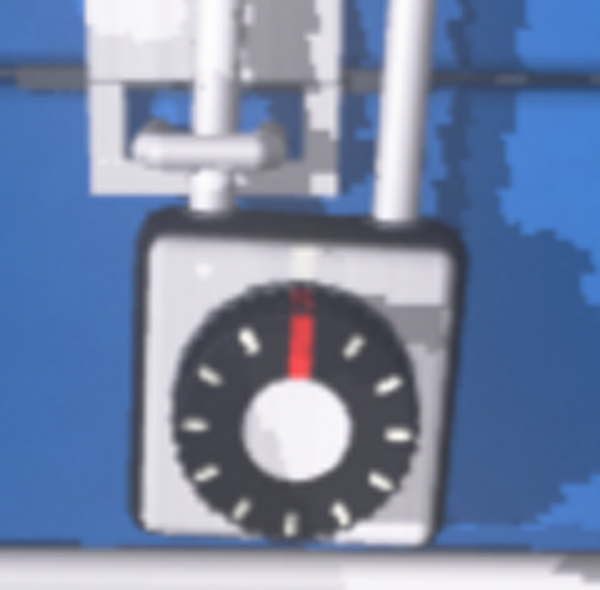

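Red line (300,345) is under the pointer (303,262). Next, locate the shackle.

Run:
```python
from h import *
d=np.load('pics/w3.npz'); C=(d['K'],d['R'],d['t'])
f=lambda P,z: unproj(C,np.array(P)/5.+[199,107],z)
for P in ([(208,210),(222,5)],[(396,218),(412,5)]):
    q=f(P,.165); v=q[1]-q[0]; print('leg',q.round(4),np.degrees(np.arctan2(v[1],v[0])))
dc=f([(297,413)],.19)[0]; print('dial',dc)
q=f([(303,262),(301,378),(303,315)],.176); v=q[0]-dc; print('ptr',np.degrees(np.arctan2(v[1],v[0])))
q=f([(150,525),(162,250),(433,535),(458,262)],.176)
for i in(0,2): v=q[i+1]-q[i]; print('side',q[i:i+2].round(4),np.degrees(np.arctan2(v[1],v[0])))
for n in ['lock_shackle','shackle_grip']:
    print(n,[(np.round(d['point'],4).tolist(),round(d['conf'],2)) for d in spotter.boxes_of('wrist',n)])
y=np.radians(-15.5); u=np.array([np.cos(y),np.sin(y)]); g=dc[:2]+.064*u; print('sg',g)
print(plan([*g,.15+.0065+.182],-15.5), status.read_state()['joint_positions'])
```

```text
leg [[ 0.5981  0.0078  0.165 ]
 [ 0.6302 -0.0034  0.165 ]] -19.38661089987997
leg [[ 0.5886 -0.0231  0.165 ]
 [ 0.6223 -0.0337  0.165 ]] -17.501951924909573
dial [5.66531771e-01 5.63710651e-04 1.90000000e-01]
ptr -17.593442640581596
side [[0.5487 0.0316 0.176 ]
 [0.5953 0.016  0.176 ]] -18.519154845874105
side [[ 0.5342 -0.0161  0.176 ]
 [ 0.5809 -0.031   0.176 ]] -17.640608051142316
lock_shackle [([0.6283, -0.0242, 0.1673], 0.65), ([0.34, 0.1928, 0.0169], 0.57), ([0.3687, -0.0547, 0.0229], 0.56)]
shackle_grip [([0.3371, 0.1946, 0.0174], 0.92), ([0.6267, -0.0241, 0.1638], 0.68)]
sg [ 0.62820412 -0.01653955]
('tcp', array([0.553 , 0.0073, 0.4346]), 'yaw', np.float64(-14.59), 'shift', array([0.527, 0.027, 0.64 ]), 'turn', np.float64(0.03), 'tilt', array([-0.002,  0.   , -1.   ])) [ 0.39452169  0.20443191 -0.56275832  1.58433277  0.11006244  1.38671191
 -2.00458342]
```

>>> play_rows(series=[[0.27,0.045,0,0,0,0.097],[0.524,0.045,0.1,0,0,0.097],[0.524,0.045,0.35,0,0,0.097],[0.524,0.045,0.55,0,0,0.097],[0.524,0.045,0.637,0,0,0.097]])

```text
time: 7.3
ee_pos: [0.6267, -0.0188, 0.336]
eef_rot: [0.988, -0.151, -0.003, 0.0]
ft_force: [-0.0, -0.1, -0.7]
width: 0.0872
grip_force: 0.0
```

>>> play_rows(series=[[0,0,0,0,0,0],[0,0,0,0,0,0],[0,0,0,0,0,0],[0,0,0,0,0,0],[0,0,0,0,0,0]], fingers=-1, squeeze=20)

```text
time: 7.8
ee_pos: [0.6276, -0.0185, 0.3414]
eef_rot: [0.989, -0.151, 0.001, 0.0]
ft_force: [-0.5, -0.4, -0.8]
width: 0.0547
grip_force: 0.0
```

>>> play_rows(series=[[0,0,0,0,0,0],[0,0,0,0,0,0],[0,0,0,0,0,0],[0,0,0,0,0,0],[0,0,0,0,0,0]])

```text
time: 8.3
ee_pos: [0.6275, -0.0185, 0.3406]
eef_rot: [0.989, -0.151, 0.0, 0.0]
ft_force: [-0.6, -1.2, 1.7]
width: 0.0391
grip_force: 20.0
```

Run:
```python
from h import *
print(plan([.6274,-.019,.339],-17.5)); s=status.read_state(); print(s['width'],s['grip_force'],s['ft_force'],s['torque'])
```

```text
('tcp', array([ 0.6275, -0.0185,  0.3406]), 'yaw', np.float64(-17.34), 'shift', array([0.   , 0.003, 0.01 ]), 'turn', np.float64(0.005), 'tilt', array([ 2.e-04, -1.e-04, -1.e+00]))
0.039135980298631495 20.000057481229305 [-0.55800497 -1.15869601  1.69177649] [-0.08692251  0.14837569  0.00683886]
```

>>> play_rows(series=[[0.04,0,0,0,0,0],[0.07,0,0,0,0,0],[0.1,0,0,0,0,0],[0.13,0,0,0,0,0],[0.155,0,0,0,0,0]])

```text
time: 8.8
ee_pos: [0.6501, -0.0255, 0.3402]
eef_rot: [0.989, -0.151, -0.0, -0.0]
ft_force: [-1.9, -0.6, 1.0]
width: 0.0392
grip_force: 20.0
```

>>> play_rows(series=[[0.01,0,0,0,0,0],[0.01,0,0,0,0,0]])

```text
time: 9.0
ee_pos: [0.6513, -0.0259, 0.3403]
eef_rot: [0.989, -0.151, 0.0, -0.0]
ft_force: [-2.0, 0.0, 1.3]
width: 0.0388
grip_force: 20.0
```

>>> play_rows(series=[[0.01,0,0,0,0,0],[0.015,0,0,0,0,0],[0.015,0,0,0,0,0]])

```text
time: 9.3
ee_pos: [0.6526, -0.026, 0.3398]
eef_rot: [0.989, -0.15, -0.001, -0.0]
ft_force: [-5.8, 1.4, 1.2]
width: 0.039
grip_force: 20.0
```

>>> play_rows(series=[[0.007,0,0,0,0,0],[0.007,0,0,0,0,0]])

```text
time: 9.5
ee_pos: [0.6532, -0.0259, 0.3394]
eef_rot: [0.989, -0.15, -0.002, -0.0]
ft_force: [-9.4, 3.9, 0.9]
width: 0.0392
grip_force: 20.0
```

>>> play_rows(series=[[0.007,0,0,0,0,0],[0.007,0,0,0,0,0]])

```text
time: 9.7
ee_pos: [0.6538, -0.0259, 0.3391]
eef_rot: [0.989, -0.15, -0.003, -0.0]
ft_force: [-12.1, 3.3, 0.8]
width: 0.0389
grip_force: 20.0
```

>>> play_rows(series=[[-0.008,0,0,0,0,0],[-0.008,0,0,0,0,0]])

```text
time: 9.9
ee_pos: [0.6531, -0.0258, 0.3397]
eef_rot: [0.989, -0.15, -0.002, -0.0]
ft_force: [-8.6, 3.0, 0.9]
width: 0.0389
grip_force: 20.0
```

>>> play_rows(series=[[0,0,0,0,0,0],[0,0,0,0,0,0],[0,0,0,0,0,0],[0,0,0,0,0,0],[0,0,0,0,0,0]], fingers=1)

```text
time: 10.4
ee_pos: [0.6542, -0.027, 0.3405]
eef_rot: [0.989, -0.151, 0.0, 0.0]
ft_force: [1.1, -0.0, -0.1]
width: 0.0714
grip_force: 0.0
```

>>> play_rows(series=[[0,0,-0.25,0,0,0],[-0.2,0,-0.5,0,0,0],[-0.45,0,-0.63,0,0,0],[-0.67,0,-0.63,0,0,0],[-0.67,0,-0.63,0,0,0]])

```text
time: 10.9
ee_pos: [0.5556, 0.0052, 0.4364]
eef_rot: [0.989, -0.15, 0.001, 0.0]
ft_force: [1.0, 0.6, 0.6]
width: 0.0867
grip_force: 0.0
```

Run:
```python
from h import *
C=cam('wrist'); a=vision.camera('wrist'); cv2.imwrite('pics/w4.png',a); np.savez('pics/w4.npz',K=C[0],R=C[1],t=C[2])
print(plan([.57,-.0006,.361],-17.5))
c=proj(C,[.59,-.005,.176])[0].astype(int); x,y=c[0]-60,c[1]-60; print(x,y)
cv2.imwrite('pics/w4c.png',cv2.resize(a[y:y+119,x:x+120],None,fx=5,fy=5,interpolation=cv2.INTER_CUBIC))
for n in ['lock','dial_grip','shackle_grip','lock_face']:
    print(n,[(np.round(d['point'],4).tolist(),round(d['conf'],2)) for d in spotter.boxes_of('wrist',n)])
```

```text
('tcp', array([0.557 , 0.0039, 0.4359]), 'yaw', np.float64(-17.28), 'shift', array([0.091, 0.003, 0.5  ]), 'turn', np.float64(0.007), 'tilt', array([ 0.0017, -0.0014, -1.    ]))
193 100
lock [([0.3212, 0.178, 0.0229], 0.87), ([0.3607, -0.1379, 0.022], 0.64), ([0.5845, -0.0079, 0.1763], 0.6)]
dial_grip [([0.5658, 0.001, 0.1878], 0.85)]
shackle_grip [([0.6426, -0.0271, 0.164], 0.57), ([0.3652, -0.0503, 0.0199], 0.48)]
lock_face [([0.363, -0.1388, 0.0233], 0.83), ([0.3171, 0.1739, 0.0201], 0.74), ([0.584, -0.008, 0.174], 0.63)]
```

View pics/w4c.png

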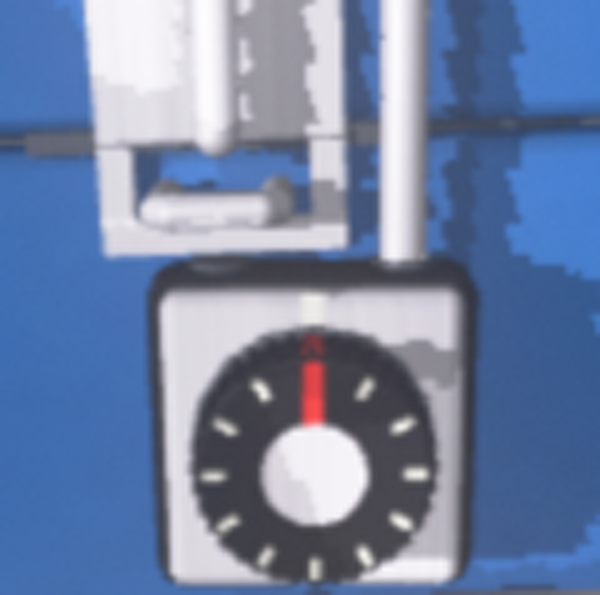

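The short leg tip (213,150) is clear of the staple wire (210,207), and the wire sits in the gap before the face (262). The shackle is open, so next I grip the case.

Run:
```python
from h import *
d=np.load('pics/w4.npz'); C=(d['K'],d['R'],d['t'])
f=lambda P,z: unproj(C,np.array(P)/5.+[193,100],z)
dc=f([(313,455)],.19)[0]; print('dial',dc)
q=f([(313,305)],.176); v=q[0]-dc; print('ptr',np.degrees(np.arctan2(v[1],v[0])))
q=f([(165,570),(152,290),(462,575),(472,290)],.172)
for i in(0,2): v=q[i+1]-q[i]; print('side',q[i:i+2].round(4),np.degrees(np.arctan2(v[1],v[0])))
print('mid',q.mean(0)); print('leg',f([(404,260),(403,5)],.165))
v=np.diff(f([(404,260),(403,5)],.165),axis=0)[0]; print(np.degrees(np.arctan2(v[1],v[0])))
print('tip,wire,face',f([(213,150)],.163),f([(210,207)],.176),f([(210,262)],.17))
print(plan([dc[0],dc[1],.338],-19))
```

```text
dial [5.68448496e-01 1.66538246e-04 1.90000000e-01]
ptr -17.393313537380582
side [[0.5501 0.0336 0.172 ]
 [0.5991 0.0191 0.172 ]] -16.453429254448466
side [[ 0.5332 -0.0172  0.172 ]
 [ 0.583  -0.0327  0.172 ]] -17.216984535436172
mid [0.56634214 0.00071883 0.172     ]
leg [[ 0.58999648 -0.02316076  0.165     ]
 [ 0.63060162 -0.03467111  0.165     ]]
-15.826467389678934
tip,wire,face [[0.61745225 0.00272011 0.163     ]] [[0.60990622 0.00493392 0.176     ]] [[0.60039353 0.00847973 0.17      ]]
('tcp', array([0.5588, 0.0026, 0.4345]), 'yaw', np.float64(-17.38), 'shift', array([ 0.067, -0.004,  0.644]), 'turn', np.float64(0.054), 'tilt', array([-3.e-04,  2.e-04, -1.e+00]))
```

>>> play_rows(series=[[0.067,-0.003,0.2,0,0,0],[0.067,-0.003,0.4,0,0,0],[0.067,-0.003,0.55,0,0,0],[0.067,-0.003,0.645,0,0,0],[0.067,-0.003,0.645,0,0,0]])

```text
time: 11.65
ee_pos: [0.5678, 0.0003, 0.336]
eef_rot: [0.989, -0.151, -0.002, 0.0]
ft_force: [0.6, 0.3, 0.3]
width: 0.0871
grip_force: 0.0
```

>>> play_rows(series=[[0,0,0,0,0,0],[0,0,0,0,0,0],[0,0,0,0,0,0],[0,0,0,0,0,0],[0,0,0,0,0,0]], fingers=-1, squeeze=35)

```text
time: 12.15
ee_pos: [0.568, 0.0005, 0.3387]
eef_rot: [0.989, -0.151, 0.0, 0.0]
ft_force: [-0.9, -0.8, 2.1]
width: 0.0578
grip_force: 35.0
```

>>> play_rows(series=[[0,0,0,0,0,0],[0,0,0,0,0,0],[0,0,0,0,0,0]])

```text
time: 12.45
ee_pos: [0.568, 0.0004, 0.3387]
eef_rot: [0.989, -0.151, 0.0, 0.0]
ft_force: [-2.2, -1.2, 5.6]
width: 0.0576
grip_force: 35.0
```

Run:
```python
from h import *
print(plan([.568,.0004,.338],-17)); s=status.read_state(); print(s['width'],s['grip_force'],s['ft_force'],s['torque'])
```

```text
('tcp', array([5.680e-01, 4.000e-04, 3.387e-01]), 'yaw', np.float64(-17.35), 'shift', array([0.   , 0.   , 0.005]), 'turn', np.float64(-0.012), 'tilt', array([ 7.e-04, -5.e-04, -1.e+00]))
0.05757264087077442 34.97238636016846 [-2.21225086 -1.2273739   5.5785114 ] [-0.35000875  0.48852283  0.10573727]
```

>>> play_rows(series=[[-0.01,0,0,0,0,0],[-0.01,0,-0.05,0,0,0],[-0.01,0,-0.1,0,0,0],[-0.01,0,-0.15,0,0,0],[-0.01,0,-0.2,0,0,0]])

```text
time: 12.95
ee_pos: [0.5664, 0.0011, 0.3686]
eef_rot: [0.989, -0.151, -0.0, -0.0]
ft_force: [-1.0, 0.2, -5.4]
width: 0.0577
grip_force: 35.0
```

>>> play_rows(series=[[0,0,-0.1,0,0,0],[0,0,-0.25,0,0,0],[0,0,-0.45,0,0,0],[0,0,-0.7,0,0,0],[0,0,-0.75,0,0,0]])

```text
time: 13.45
ee_pos: [0.5667, 0.0016, 0.486]
eef_rot: [0.989, -0.151, 0.004, -0.0]
ft_force: [-0.2, -0.1, -5.0]
width: 0.0575
grip_force: 35.0
```

Run:
```python
from h import *
s=status.read_state(); print(plan([.568,.0004,.338],-17),s['width'],s['grip_force'],s['ft_force'],s['torque'])
a=vision.camera('wrist'); b=vision.camera('side')
C=cam('side'); c=proj(C,s['ee_pos']-[0,0,.17])[0].astype(int); print(c)
x,y=max(c[0]-100,0),max(c[1]-90,0)
v=np.hstack([cv2.resize(a,(400,300)),cv2.resize(b[y:y+150,x:x+200],(400,300))]); cv2.imwrite('pics/w5.png',v)
```

```text
('tcp', array([0.5667, 0.0016, 0.486 ]), 'yaw', np.float64(-17.33), 'shift', array([0.004, 0.007, 0.987]), 'turn', np.float64(-0.011), 'tilt', array([ 7.1e-03, -1.0e-04, -1.0e+00])) 0.05750235751637034 34.950708746910095 [-0.24766142 -0.1236917  -5.00995481] [ 0.09123622 -0.02613131 -0.00413861]
[292 139]
```

View pics/w5.png

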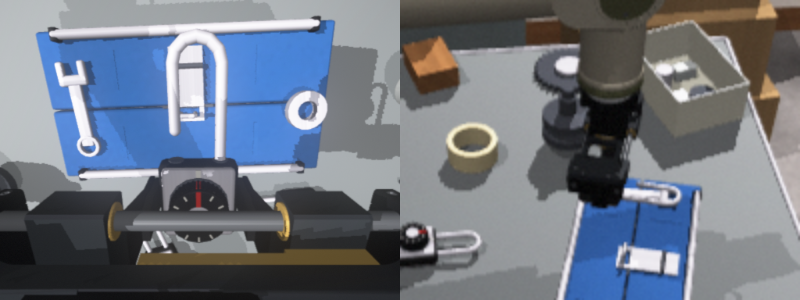

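The lock hangs open in the gripper, 14.7 cm up, shackle out, and the staple is free. I'll let it settle and hand in.

>>> play_rows(series=[[0,0,0,0,0,0],[0,0,0,0,0,0],[0,0,0,0,0,0],[0,0,0,0,0,0]])

```text
time: 13.95
ee_pos: [0.5664, 0.001, 0.4799]
eef_rot: [0.989, -0.151, -0.001, 0.0]
ft_force: [-0.7, -0.2, -5.0]
width: 0.0579
grip_force: 35.0
```

Run:
```python
from h import *
print(plan([.568,.0004,.338])); print(job.close_job())
```

```text
('tcp', array([0.5664, 0.001 , 0.4799]), 'yaw', np.float64(-17.33), 'shift', array([0.012, 0.   , 0.946]), 'turn', None, 'tilt', array([-0.0012,  0.    , -1.    ]))
the job is handed in; nothing more can be done
None
```

The job is handed in: the dial was turned one notch to its pointer, the shackle pulled to its stop, and the lock lifted off the staple. It is held open and level, dial up, about 14 cm above the lid; it took 14 s of the 72 s, and no verdict was returned.

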